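Fish a thread reel out of the tray with tongs

TASK

Take the tongs off the peg of their stand, and with the tongs, not with the gripper itself, pick the reel of thread out of the white tray on the ironing board. Finish while holding it: the gripper still squeezes the tongs, and the reel hangs still between their jaws, touching nothing else, its underside at least 10 cm above the board. Leave the other things where they are.

Things in the scene. Friction and masses are not known exactly. Their poses are not given: they have to be found in the camera images.
- tongs_grip (a point): Tongs (90 g): steel bow on top, two arms with a grey grip plate outside and a rubber jaw pad inside at the end. Point midway between the plates; y runs from arm to arm (line of squeezing), z up. Plates 22 mm wide, from 16 above to 26 mm below this point; 51 mm over their outsides when open, 42 on the reel, 35 fully squeezed. Bow top 47 mm above this point; pads' middle 80, arm ends 92 mm below.
- tongs_left (a joint): How far each arm of the tongs is squeezed in, rad (both move together): 0 open (61 mm clear between the jaw pads), 0.128 on the reel's 32 mm barrel (pads parallel), at most 0.23. A spring pushes each arm out with 4 N at the grip plate when open, 6 N on the reel, so partly squeezed tongs stay held between the fingers; let go, they open and fall.
- peg_knob (a point): Middle of the end knob (15 mm diameter, 6 mm thick) of the stand's level peg (8 mm diameter), 167 mm above the board. The peg runs from here along +x to a post as high as the peg. The tongs hang astride the peg, their bow on it 26 (+-4) mm from the knob, arms to the +y and -y side: lift them 20 to 30 mm to clear the knob, then draw them along -x by 60 mm or more.
- tongs: The same tongs, origin on the hinge axis in the bow, 35 mm above tongs_grip, same axes. 139 mm tall in all; jaw pads 18 mm wide, 24 mm tall. The gap between the pads changes 3.3 times as much as the width over the grip plates.
- tongs_stand: The stand, fixed: base plate 150 (x) x 100 x 10 mm, origin in the middle of its underside; post 12 mm thick 45 mm along +x from there, peg pointing to -x, its knob 61 mm along -x.
- parts_tray: Open white tray, fixed on the ironing board, 112 (x) x 170 (y) x 52 mm, origin in the middle of its underside; floor 3 mm thick, inside 88 x 146 mm. The reel stands near its middle, up to 25 mm towards -y.
- reel_center (a point): Middle, half-way up, of the reel of thread that stands upright in the tray: 46 mm tall, flanges 36 mm in diameter and 6 mm thick at top and bottom, between them a barrel of white thread 32 mm in diameter; 30 g.
- reel: The same reel, origin in the middle of its underside.
- thimble: Bystander: plain thimble, 20 mm wide, 22 mm tall, in the tray; origin in the middle of its underside.
- collar_stays: Bystander: flat bundle of collar stays, 12 x 66 x 8 mm, lying in the tray along one end.
- tape_roll: Bystander: roll of masking tape, 100 mm wide, 25 mm tall, lying on the far left of the board.
- card_box: Bystander: small cardboard box, 45 x 70 x 33 mm, on the left of the board.
- soap_jar: Bystander: white jar, 70 mm wide, 57 mm tall, on the left of the board.
- marker: Bystander: marker pen, 125 mm long, 18 mm thick, lying at the front edge of the board.
There are look-alikes about, which are no part of the job. Of the things like the reel, leave any that is orange; of the rest the smaller one is meant.

How it is judged:
By the outcome, as a careful person would: the job done as asked, in the order asked, and still so for the second after the job is handed in, while the arm keeps its last pose, push and grip.
It also fails if it takes over 48 s, if anything falls off the work surface, if the arm or the gripper's body presses on something with over 40 N, if the wrist force passes 120 N, or if a joint passes its speed limit or range.

ROBOT

A 7-joint arm with a two-finger parallel gripper is mounted at the origin on a cart in front of the work surface, level with it; the furniture and walls round the work are solid. World frame = base frame: x ahead of the robot, y to its left, z up, the work surface at z = 0. Lengths are in m, angles in rad, forces in N, time in s.
With the tool pointing down it reaches from about 0.4 to 0.85 m from the base axis. Payload 10.4 kg.
Tool frame: the origin (TCP) lies at the very end of the fingers, on their centre line; the grasp point (between the pads) lies 19 mm behind it (env.grip_depth is the distance from the TCP to the grasp point, in m); z points along the fingers, y is the direction in which the jaws open and shut (so a half turn about z gives the same grasp; the last joint's range is limited). The gripper opens to 85 mm and grips with 20 to 120 N. Pads are 22 mm wide; open, the fingers measure 114 mm over their backs; the gripper's body (76 mm by 85 mm) begins 54 mm behind the grasp point. The pads swing forward as they close: fully open they stand 13 mm farther back than shut.
Start: joints at [-1.241, 0.332, -0.065, 1.46, 0.022, 1.35, -0.088], TCP at [0.216, 0.587, 0.231] pointing down, gripper open.
Joint ranges: [-2.6, 2.6], [-0.5, 2.12], [-1.47, 1.34], [0.16, 2.42], [-1.27, 4.41], [0.06, 2.06], [-2.6, 2.6]. Speed limits (rad/s): [2.22, 2.22, 2.79, 2.79, 3.14, 3.14, 3.14].

INTERFACE

Orientations are given as a rotation vector (axis times angle).
In Python, from station import env gives the robot as it stands.
- The arm moves only by the tool send_rows, never from a script. Its argument "commands" is a list of rows, each an object of numbers: "rx", "ry", "rz": the turn, a rotation vector about the world's x, y, z in degrees; "tx", "ty", "tz": the shift along the world's x, y, z in mm; "jaw": the closure in counts, from 0 (fully open) to 255 (shut). A call has 1 to 8 rows; each row is the pose to reach, as a shift and turn from the pose commanded when the call began; what a row does not reach only later rows make up. A row lasts 1/12 s, in which the tool goes at most 41.7 mm and 7.16 degrees, less where a joint would pass 70% of its speed; a pose out of reach is approached as far as the arm can. A call with a gripper value outside its range is refused whole. The fingers move at their own pace and stop on an object; "force" is the grip in N (left out, the last holds). Time passes only in rows, so rows that repeat a pose let the fingers close. It gives the time, the measured TCP pose, the force and the opening at its end, in the units of the state.
- env.get_obs(): the state, without advancing time (a new reading comes with each control period).
- env.get_image(name): name is "side" or "top"; returns the picture (420x560x3 uint8, red, green, blue); there is no depth.
- env.get_calibration(name): a dict with "fovy" (degrees; the focal length in pixels is half the picture's height over the tangent of half this angle, whatever the lens; pixels are square), "cx", "cy" (the principal point, pixels), "eye" and "orientation" of the camera in the world. Camera axes: x right, y up, looking along -z (the intrinsics and any distortion apply to the point x, -y, -z); pixel columns grow to the right and rows downward; lengths in m; the calibration is good to about 2 mm. A picture is of the moment at which its call begins. get_calibration takes no time and is no camera call.
- env.hand_in(): hands the job in, once; it reports no verdict.
The state is a dict: "t": time; "q": joint angles; "dq": joint speeds; "tau": joint torques, N m; "position": TCP position; "eef_rot": TCP orientation; "force": force on the tool from outside, world axes, zero at the start; "torque": the same for the moment, N m; "grip_width": opening from 0.0 (shut) to 1.0 (fully open).
Only numpy, scipy, OpenCV 4.12 (cv2) and the standard library are available. Lean on these libraries where they do the work, as an engineer would, in place of code of your own. Each camera call takes 0.05 s, during which the arm holds its last target.

## Working session

There is one attempt and no reset: what is moved stays moved. The work goes in short steps, Python scripts to look and compute and a tool call to move; the robot and the scene stay as the last step left them, time stands still between calls to the robot, and variables do not carry over. Pictures are saved under pics/ and viewed, and the job is handed in when it is done.

Besides the shell and the picture viewer there is one more tool, called after "Emit:" as name([rows], argument=value, ...), one row to a line, values as JSON. send_rows: Moves the arm, as the interface text tells. Its arguments: {"type":"object","properties":{"commands":{"type":"array","items":{"type":"object","properties":{"rx":{"type":"number"},"ry":{"type":"number"},"rz":{"type":"number"},"tx":{"type":"number"},"ty":{"type":"number"},"tz":{"type":"number"},"jaw":{"type":"number"}}}},"force":{"type":"number"}},"required":["commands"]}

```bash
ls; mkdir -p pics; python3 - <<'E'
from station import env
import cv2
for n in("side","top"):
    im=env.get_image(n); cv2.imwrite(f"pics/{n}0.png",im[:,:,::-1]); print(env.get_calibration(n))
print(env.get_obs(), env.grip_depth)
E
```

```text
pics
{'fovy': 53.37321206683566, 'cx': 281.881026223465, 'cy': 208.63910924382586, 'eye': array([ 0.50090886, -0.75316288,  0.83884653]), 'orientation': array([ 0.93956523, -0.00763988,  0.00429242])}
{'fovy': 43.37302993022407, 'cx': 266.73781886424126, 'cy': 216.90507050502728, 'eye': array([0.28003577, 0.21604946, 1.57361735]), 'orientation': array([ 0.10737441, -0.10818791, -1.54161973])}
{'t': 0.1, 'q': array([-1.2405842 ,  0.33281337, -0.06473058,  1.46087185,  0.02158635,
        1.34988635, -0.08851799]), 'dq': array([ 3.50113555e-04, -1.60340697e-03, -4.08713155e-04, -2.91162358e-03,
       -4.38067071e-05, -5.84288754e-04,  1.30355360e-03]), 'tau': array([ 1.76604211e-03, -6.26750422e+01,  4.95271536e-02, -3.92432499e+01,
        1.64349633e-02,  7.03064259e-03,  1.71097798e-05]), 'position': array([0.21582548, 0.58619122, 0.23058569]), 'eef_rot': array([-5.51250053e-01, -3.09265635e+00,  1.99443198e-03]), 'force': array([-0.03204703, -0.27382926, -0.23575281]), 'torque': array([ 0.03980094,  0.02941986, -0.01985974]), 'grip_width': 1.0031240510158577} 0.0187
```

View pics/side0.png

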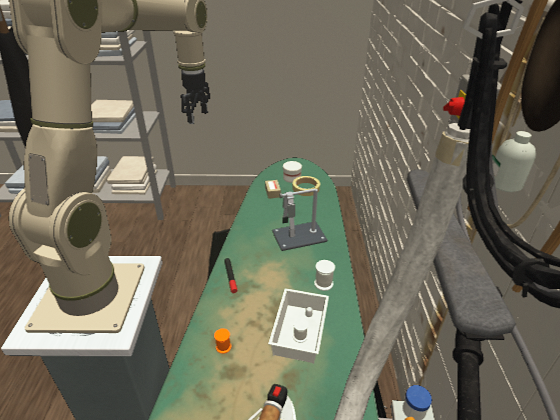

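View pics/top0.png

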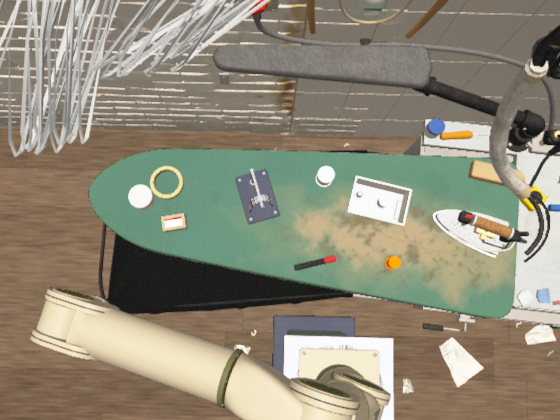

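```bash
cat > h.py <<'E'
import numpy as np, cv2
from scipy.spatial.transform import Rotation as R
from scipy.optimize import least_squares
CAL={'side':dict(fovy=53.37321206683566,cx=281.881026223465,cy=208.63910924382586,eye=[ 0.50090886,-0.75316288,0.83884653],o=[0.93956523,-0.00763988,0.00429242]),
'top':dict(fovy=43.37302993022407,cx=266.73781886424126,cy=216.90507050502728,eye=[0.28003577,0.21604946,1.57361735],o=[0.10737441,-0.10818791,-1.54161973])}
def proj(n,P):
    c=CAL[n];f=210/np.tan(np.radians(c['fovy']/2));M=R.from_rotvec(c['o']).as_matrix()
    p=(np.atleast_2d(P)-np.array(c['eye']))@M
    return np.c_[c['cx']+f*p[:,0]/-p[:,2], c['cy']-f*p[:,1]/-p[:,2]]
def plane(n,u,v,z):
    c=CAL[n];f=210/np.tan(np.radians(c['fovy']/2));M=R.from_rotvec(c['o']).as_matrix()
    d=M@np.array([(u-c['cx'])/f,-(v-c['cy'])/f,-1]);e=np.array(c['eye']);return e+d*(z-e[2])/d[2]
def tri(uvs,uvt):
    r=least_squares(lambda P:np.r_[proj('side',P)[0]-uvs,proj('top',P)[0]-uvt],[.5,.1,.1]);return r.x,r.fun
def crop(src,dst,x0,y0,w,h,s):
    im=cv2.imread(src)[y0:y0+h,x0:x0+w];im=cv2.resize(im,None,fx=s,fy=s,interpolation=cv2.INTER_CUBIC);cv2.imwrite(dst,im)
E
python3 - <<'E'
from h import *
crop('pics/side0.png','pics/c1.png',260,180,80,80,7)
crop('pics/side0.png','pics/c2.png',200,255,140,110,5)
crop('pics/top0.png','pics/c3.png',230,160,60,70,8)
crop('pics/top0.png','pics/c4.png',300,160,120,115,5)
print(proj('side',[0.21582548, 0.58619122, 0.23058569]),proj('top',[0.21582548, 0.58619122, 0.23058569]))
E
```

```text
[[197.757311   121.13687225]] [[117.00424692 312.04748598]]
```

View pics/c1.png

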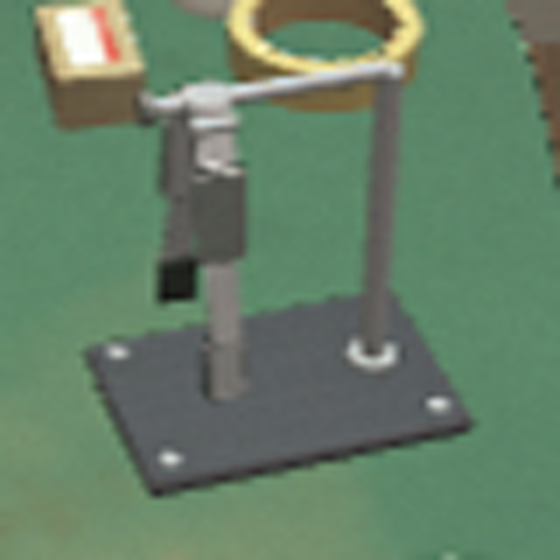

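View pics/c2.png

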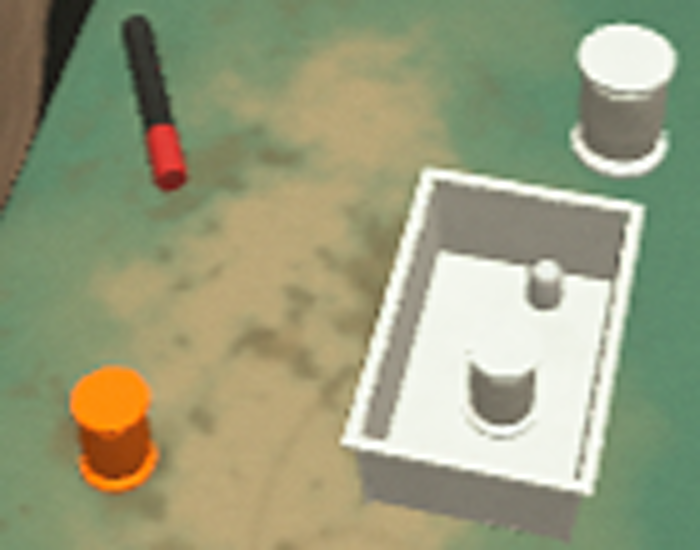

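View pics/c3.png

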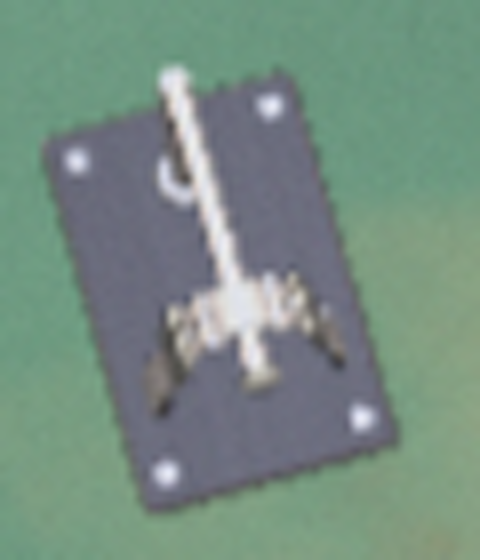

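View pics/c4.png

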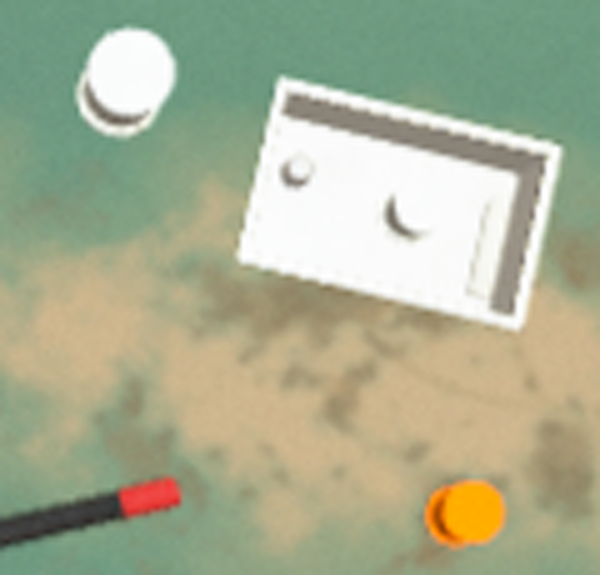

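```bash
cat > fit.py <<'E'
from h import *
def un(pts,x0,y0,s): return np.array([[x0+(a+.5)/s-.5,y0+(b+.5)/s-.5] for a,b in pts])
def tf(p,L):
    c,s=np.cos(p[2]),np.sin(p[2]);L=np.atleast_2d(L)
    return np.c_[p[0]+c*L[:,0]-s*L[:,1],p[1]+s*L[:,0]+c*L[:,1],L[:,2]]
def fit(L_s,uv_s,L_t,uv_t,p0):
    f=lambda p:np.r_[(proj('side',tf(p,L_s))-uv_s).ravel(),(proj('top',tf(p,L_t))-uv_t).ravel()]
    r=least_squares(f,p0,loss='soft_l1');return r.x,f(r.x).reshape(-1,2)
if __name__=='__main__':
    c=lambda x,y,z:[[x,y,z],[x,-y,z],[-x,-y,z],[-x,y,z]]
    # order: +x+y (top-left in top image), +x-y, -x-y, -x+y
    stT=np.array(c(.075,.05,.010)+[[-.061-.003,0,.167],[.045,0,.167]])
    uvT=un([(45,145),(285,70),(398,440),(150,512),(262,380),(174,75)],230,160,8)
    stS=np.array(c(.075,.05,.010)+[[-.061,0,.167],[.045,0,.167]])
    uvS=un([(390,292),(470,428),(155,493),(88,350),(150,107),(393,70)],260,180,7)
    p,r=fit(stS,uvS,stT,uvT,[.5,.3,.2]);print('stand',p,np.degrees(p[2]));print(r.round(1))
    np.save('stand.npy',p)
    tr=np.array(c(.056,.085,.052))
    uvT=un([(282,77),(562,148),(520,328),(240,262)],300,160,5)
    uvS=un([(643,205),(592,495),(343,443),(425,170)],200,255,5)
    p,r=fit(tr,uvS,tr,uvT,[.5,0,-.2]);print('tray',p,np.degrees(p[2]));print(r.round(1))
    np.save('tray.npy',p)
    for n,f in(('side',(285,300,40,50)),('top',(350,175,60,50))):
        im=cv2.imread(f'pics/{n}0.png').astype(float)
        x,y,w,h=f;k=im[y:y+h,x:x+w]
        k=cv2.resize(k,None,fx=10,fy=10,interpolation=cv2.INTER_CUBIC)
        k=np.clip((k-k.max()+40)*6,0,255) if n=='top' else np.clip((k-195)*4,0,255)
        cv2.imwrite(f'pics/reel_{n}.png',k)
E
python3 fit.py
```

```text
stand [0.56131313 0.24845181 0.3124299 ] 17.900914387055007
[[ 0.4 -1.2]
 [ 1.1 -1.5]
 [-0.6 -1. ]
 [-0.7 -0.8]
 [-0.2  0.6]
 [-0.2 -0.2]
 [-0.8 -1.2]
 [ 0.9 -0.9]
 [ 1.  -0.1]
 [-0.2  0.2]
 [ 0.6  0.4]
 [ 0.4  0.6]]
tray [ 0.54953736 -0.1118322  -0.22036236] -12.625833325296673
[[ 0.1 -0.2]
 [-0.  -0.3]
 [-0.3  0.2]
 [-0.3 -0.8]
 [-0.  -0.1]
 [ 0.5 -0.4]
 [ 0.9  0.3]
 [-0.2 -0.6]][ WARN:0@2.365] global loadsave.cpp:1063 imwrite_ Unsupported depth image for selected encoder is fallbacked to CV_8U.
```

View pics/reel_side.png

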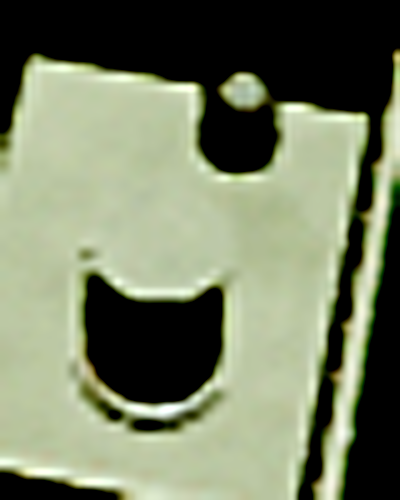

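View pics/reel_top.png

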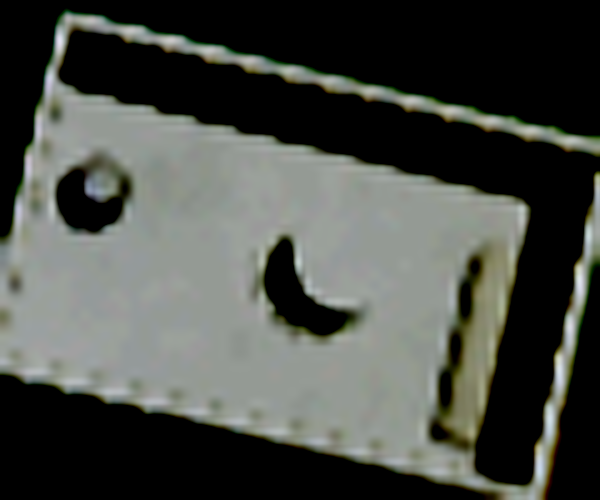

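```bash
cat > reel.py <<'E'
from h import *
a=np.linspace(0,2*np.pi,181)
def circ(x,y,r,z): return np.c_[x+r*np.cos(a),y+r*np.sin(a),0*a+z]
zf=.003
def f(p):
    x,y=p;s=lambda r,z:proj('side',circ(x,y,r,z));t=lambda r,z:proj('top',circ(x,y,r,z))
    return np.array([s(.016,zf+.02)[:,0].min()-293.25,s(.016,zf+.02)[:,0].max()-307.25,s(.018,zf)[:,1].max()-342.9,s(.016,zf+.006)[:,1].max()-340.3,s(.018,zf+.040)[:,1].max()-329.8,
      t(.016,zf+.006)[:,0].min()-376.4,t(.016,zf+.006)[:,1].max()-208.4])
r=least_squares(f,[.55,-.12]);print(r.x,f(r.x).round(2))
x,y=r.x;np.save('reel.npy',r.x)
p=np.load('tray.npy');c,s=np.cos(p[2]),np.sin(p[2]);d=r.x-p[:2];print('in tray frame',c*d[0]+s*d[1],-s*d[0]+c*d[1])
for n,b in(('side',(285,300,40,50)),('top',(350,175,60,50))):
    k=cv2.imread(f'pics/reel_{n}.png')
    for rr,z in((.018,zf),(.016,zf+.006),(.018,zf+.04),(.018,zf+.046)):
        q=((proj(n,circ(x,y,rr,z))-b[:2]+.5)*10-.5).astype(int);cv2.polylines(k,[q],True,(0,0,255) if rr>.017 else (255,0,0),1)
    cv2.imwrite(f'pics/ro_{n}.png',k)
k=np.hstack([cv2.imread('pics/ro_side.png')[100:],cv2.imread('pics/ro_top.png')[:400,200:550]]);cv2.imwrite('pics/ro.png',k)
from fit import *
st=np.load('stand.npy')
# overlay tongs + stand
yaw=st[2]
K=[]
def tong(n,k,b,s,e=26):
    # bow on peg: grip point at knob+e; bow inner top ~ peg top 171 -> bow top?; tongs hang
    pass
for n,b,s in(('side',(260,180,80,80),7),('top',(230,160,60,70),8)):
    k=cv2.resize(cv2.imread(f'pics/{n}0.png')[b[1]:b[1]+b[3],b[0]:b[0]+b[2]],None,fx=s,fy=s,interpolation=cv2.INTER_CUBIC)
    def L(pts,col):
        q=((proj(n,tf(st,pts))-b[:2]+.5)*s-.5).astype(int);cv2.polylines(k,[q],False,col,1)
    L([[.075,.05,.01],[.075,-.05,.01],[-.075,-.05,.01],[-.075,.05,.01],[.075,.05,.01]],(0,0,255))
    L([[-.061,0,.167],[.045,0,.167],[.045,0,.01]],(255,0,0))
    zg=.171+.0015-.047  # guess
    for sy in(1,-1):
        L([[-.035-.011,sy*.0255,zg+.016],[-.035+.011,sy*.0255,zg+.016],[-.035+.011,sy*.0255,zg-.026],[-.035-.011,sy*.0255,zg-.026],[-.035-.011,sy*.0255,zg+.016]],(0,255,255))
    cv2.imwrite(f'pics/so_{n}.png',k)
cv2.imwrite('pics/so.png',cv2.resize(np.hstack([cv2.imread('pics/so_side.png'),cv2.imread('pics/so_top.png')[:,:]]),None,fx=.75,fy=.75))
E
python3 reel.py
```

```text
[ 0.5502914  -0.12505951] [-0.08 -0.55 -0.77 -0.46  1.59 -0.33 -0.81]
in tray frame 0.0036270687913043673 -0.012742624421384465
```

View pics/ro.png

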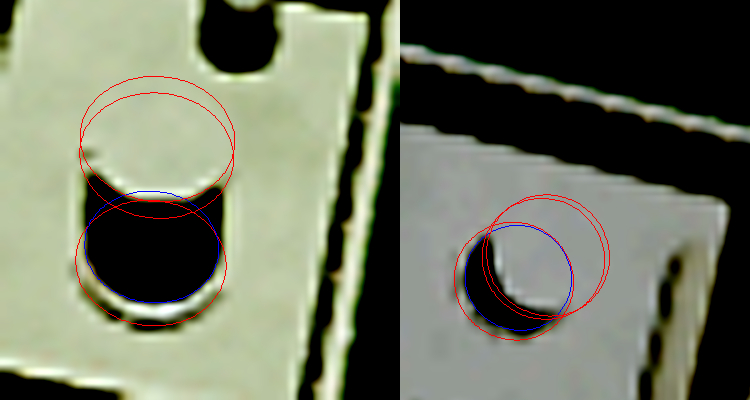

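View pics/so.png

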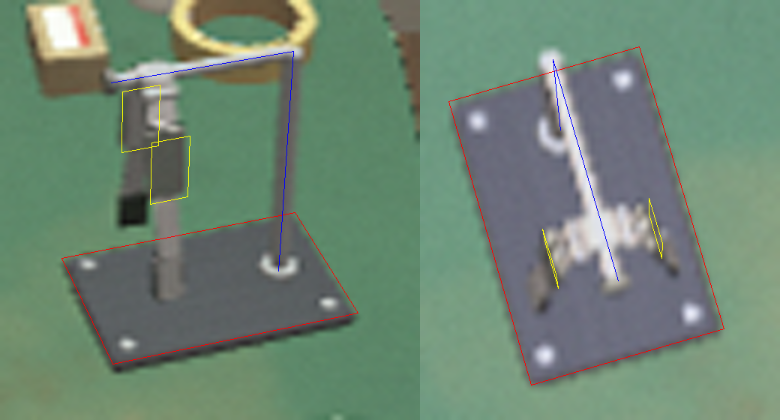

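```bash
python3 - <<'E'
from h import *
crop('pics/side0.png','pics/d1.png',278,186,26,56,14)
crop('pics/top0.png','pics/d2.png',245,190,34,30,20)
for f,g in(('d1',2.2),('d2',1.3)):
    k=cv2.imread(f'pics/{f}.png').astype(float)*1.0
    k=255*(k/255)**(1/g);cv2.imwrite(f'pics/{f}.png',k.astype(np.uint8))
E
```

```text
(no output)
```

View pics/d1.png

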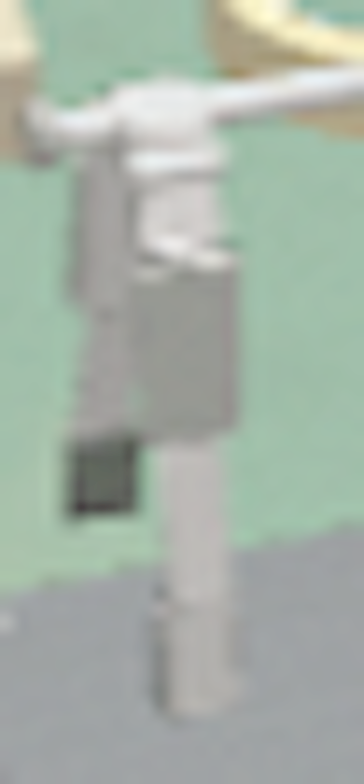

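View pics/d2.png

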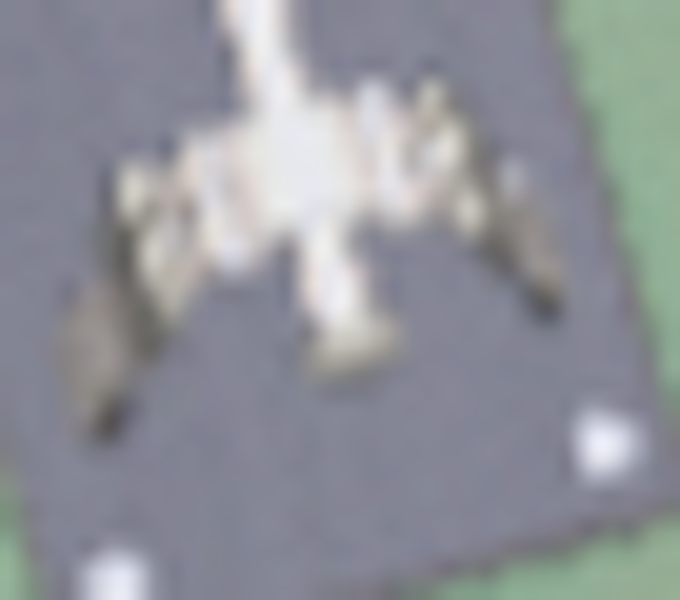

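```bash
python3 - <<'E'
from h import *; from fit import un,tf
st=np.load('stand.npy')
c,s=np.cos(st[2]),np.sin(st[2])
loc=lambda P:np.array([c*(P[0]-st[0])+s*(P[1]-st[1]),-s*(P[0]-st[0])+c*(P[1]-st[1]),P[2]]).round(4)
u=lambda x,y:un([(x,y)],245,190,20)[0]
v=lambda x,y:un([(x,y)],278,186,14)[0]
for nm,p,z in(('tipL',(105,432),.04),('tipR',(547,308),.04),('bow',(300,165),.173),('knobtop',(350,360),.167),('plate R outer',(540,235),.12)):
    P=plane('top',*u(*p),z);print(nm,P.round(4),loc(P))
P=[plane('top',*u(*p),.04) for p in((105,432),(547,308))];d=P[0]-P[1];print('yaw tips',np.degrees(np.arctan2(-d[0],d[1])),np.hypot(*d[:2]))
B,r=tri(v(172,92),u(300,165));print('bow',B,loc(B),r.round(2))
B,r=tri(v(42,135),u(350,360));print('knob',B,loc(B),r.round(2))
a=plane('top',251.9,169.4,.167);b=plane('top',262.5,207.5,.167);d=a-b;print('peg yaw',np.degrees(np.arctan2(d[1],d[0])),np.hypot(*d[:2]))
for k,q in(('TL',(138,275)),('TR',(238,262)),('BR',(238,432)),('BL',(138,440)),('aBL',(165,710)),('aBR',(232,705))):
    # intersect with vertical plane local y=-.0255
    uv=v(*q)
    y0=-.0255 if k[0]!='a' else -.038
    f=lambda X:proj('side',tf(st,[[X[0],y0,X[1]]]))[0]-uv
    print(k,least_squares(f,[-.035,.1]).x.round(4))
E
```

```text
tipL [0.5084 0.2683 0.04  ] [-0.0442  0.0352  0.04  ]
tipR [0.5286 0.2039 0.04  ] [-0.0448 -0.0323  0.04  ]
bow [0.5256 0.2387 0.173 ] [-0.037   0.0017  0.173 ]
knobtop [0.5002 0.2313 0.167 ] [-0.0634  0.0024  0.167 ]
plate R outer [0.5259 0.2058 0.12  ] [-0.0468 -0.0297  0.12  ]
yaw tips 17.385149211908406 0.06749038298268122
bow [0.5272622  0.23881691 0.17208396] [-0.0354  0.0013  0.1721] [-0.57  0.11 -0.04 -0.54]
knob [0.50129273 0.23138604 0.16643415] [-0.0624  0.0022  0.1664] [-0.39  0.07 -0.03 -0.37]
peg yaw 16.941246368416333 0.10891050533945891
TL [-0.0495  0.1479]
TR [-0.028   0.1465]
BR [-0.0268  0.1028]
BL [-0.0488  0.1057]
aBL [-0.0459  0.0423]
aBR [-0.0308  0.0399]
```

```bash
cat > st.py <<'E'
from station import env
from h import *
def show():
    o=env.get_obs();M=R.from_rotvec(o['eef_rot']).as_matrix();y=M[:,1]
    yaw=np.degrees(np.arctan2(-y[0],y[1]));yaw=(yaw+90)%180-90
    print('t',round(o['t'],2),'pos',o['position'].round(4),'yaw(y-axis, mod180)',round(yaw,2),'z',M[:,2].round(3),'F',o['force'].round(2),'w',round(o['grip_width'],4),'q',o['q'].round(2))
    return o
if __name__=='__main__':show()
E
python3 st.py; python3 - <<'E'
exec(open('reel.py').read().split("for n,b")[0].replace("s(.018,zf+.040)","s(.018,zf+.046)"))
E
```

```text
t 0.1 pos [0.2158 0.5862 0.2306] yaw(y-axis, mod180) -20.21 z [-0.    -0.001 -1.   ] F [-0.03 -0.27 -0.24] w 1.0031 q [-1.24  0.33 -0.06  1.46  0.02  1.35 -0.09]
[ 0.5502704  -0.12625495] [-0.08 -0.54 -0.34 -0.03  0.36  0.06 -0.79]
in tray frame 0.0038678817654071488 -0.013913745468833968
```

Emit:
send_rows([
  {"tx": 150,"ty": -170,"tz": 30,"rz": 18},
  {"tx": 150,"ty": -170,"tz": 30,"rz": 18},
  {"tx": 150,"ty": -170,"tz": 30,"rz": 18},
  {"tx": 150,"ty": -170,"tz": 30,"rz": 18},
  {"tx": 150,"ty": -170,"tz": 30,"rz": 18},
  {"tx": 150,"ty": -170,"tz": 30,"rz": 18},
  {"tx": 150,"ty": -170,"tz": 30,"rz": 18},
  {"tx": 150,"ty": -170,"tz": 30,"rz": 18},
])

```text
invalid input
```

```bash
python3 st.py
```

```text
t 0.1 pos [0.2158 0.5862 0.2306] yaw(y-axis, mod180) -20.21 z [-0.    -0.001 -1.   ] F [-0.03 -0.27 -0.24] w 1.0031 q [-1.24  0.33 -0.06  1.46  0.02  1.35 -0.09]
```

Emit:
send_rows([
  {"rx": 0,"ry": 0,"rz": 4,"tx": 30,"ty": -30,"tz": 10,"jaw": 0},
  {"rx": 0,"ry": 0,"rz": 18,"tx": 150,"ty": -170,"tz": 30,"jaw": 0},
  {"rx": 0,"ry": 0,"rz": 18,"tx": 150,"ty": -170,"tz": 30,"jaw": 0},
  {"rx": 0,"ry": 0,"rz": 18,"tx": 150,"ty": -170,"tz": 30,"jaw": 0},
  {"rx": 0,"ry": 0,"rz": 18,"tx": 150,"ty": -170,"tz": 30,"jaw": 0},
  {"rx": 0,"ry": 0,"rz": 18,"tx": 150,"ty": -170,"tz": 30,"jaw": 0},
  {"rx": 0,"ry": 0,"rz": 18,"tx": 150,"ty": -170,"tz": 30,"jaw": 0},
  {"rx": 0,"ry": 0,"rz": 18,"tx": 150,"ty": -170,"tz": 30,"jaw": 0},
])

```text
t: 0.77
position: [0.3669, 0.4154, 0.2614]
eef_rot: [0.065, 3.141, 0.0]
force: [-0.6, 0.6, 0.0]
grip_width: 1.003
```

```bash
python3 st.py
```

```text
t 0.77 pos [0.3669 0.4154 0.2614] yaw(y-axis, mod180) -2.39 z [ 0.  0. -1.] F [-0.58  0.59  0.05] w 1.0027 q [-0.95  0.16  0.02  1.61 -0.    1.37  0.6 ]
```

Emit:
send_rows([
  {"rx": 0,"ry": 0,"rz": 5,"tx": 30,"ty": -30,"tz": 0,"jaw": 0},
  {"rx": 0,"ry": 0,"rz": 19.7,"tx": 158,"ty": -176,"tz": 0,"jaw": 0},
  {"rx": 0,"ry": 0,"rz": 19.7,"tx": 158,"ty": -176,"tz": 0,"jaw": 0},
  {"rx": 0,"ry": 0,"rz": 19.7,"tx": 158,"ty": -176,"tz": 0,"jaw": 0},
  {"rx": 0,"ry": 0,"rz": 19.7,"tx": 158,"ty": -176,"tz": 0,"jaw": 0},
  {"rx": 0,"ry": 0,"rz": 19.7,"tx": 158,"ty": -176,"tz": 0,"jaw": 0},
  {"rx": 0,"ry": 0,"rz": 19.7,"tx": 158,"ty": -176,"tz": 0,"jaw": 0},
  {"rx": 0,"ry": 0,"rz": 19.7,"tx": 158,"ty": -176,"tz": 0,"jaw": 0},
])

```text
t: 1.43
position: [0.5245, 0.2399, 0.2606]
eef_rot: [0.474, -3.105, 0.001]
force: [-0.7, 0.7, -0.1]
grip_width: 0.999
```

```bash
cat > look.py <<'E'
import sys
from st import *
tag=sys.argv[1];o=show()
ims=[]
P=o['position']
for n in sys.argv[2].split(','):
    im=np.ascontiguousarray(env.get_image(n)[:,:,::-1]);cv2.imwrite(f'pics/{n}_{tag}.png',im)
    z=float(sys.argv[3]) if len(sys.argv)>3 else 0.06
    u,v=proj(n,P-[0,0,z])[0].astype(int);h=40
    x0=max(0,min(560-80,u-h));y0=max(0,min(340,v-h));k=cv2.resize(im[y0:y0+80,x0:x0+80],None,fx=5,fy=5,interpolation=cv2.INTER_CUBIC)
    print(n,'crop origin',x0,y0,'x5');ims.append(k)
cv2.imwrite(f'pics/look_{tag}.png',np.hstack(ims))
E
python3 look.py a side,top
```

```text
t 1.43 pos [0.5245 0.2399 0.2606] yaw(y-axis, mod180) 17.37 z [-0.001 -0.001 -1.   ] F [-0.7   0.67 -0.14] w 0.9988 q [-0.65  0.21  0.17  1.56 -0.04  1.38  1.39]
side crop origin 248 143 x5
top crop origin 218 156 x5
```

View pics/look_a.png

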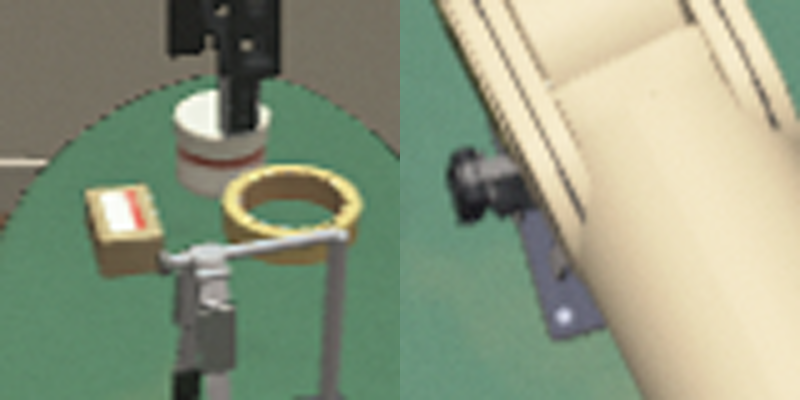

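Emit:
send_rows([
  {"rx": 0,"ry": 0,"rz": 0,"tx": 0,"ty": -1,"tz": -30,"jaw": 0},
  {"rx": 0,"ry": 0,"rz": 0,"tx": 0,"ty": -1,"tz": -60,"jaw": 0},
  {"rx": 0,"ry": 0,"rz": 0,"tx": 0,"ty": -1,"tz": -90,"jaw": 0},
  {"rx": 0,"ry": 0,"rz": 0,"tx": 0,"ty": -1,"tz": -90,"jaw": 0},
])

```text
t: 1.87
position: [0.5197, 0.2405, 0.1654]
eef_rot: [0.482, -3.095, 0.004]
force: [-0.9, -0.2, -0.6]
grip_width: 0.999
```

```bash
python3 look.py b side 0.03
```

```text
t 1.87 pos [0.5197 0.2405 0.1654] yaw(y-axis, mod180) 17.71 z [-0.008 -0.004 -1.   ] F [-0.85 -0.21 -0.58] w 0.9993 q [-0.65  0.27  0.16  1.69 -0.05  1.2   1.4 ]
side crop origin 246 162 x5
```

View pics/look_b.png

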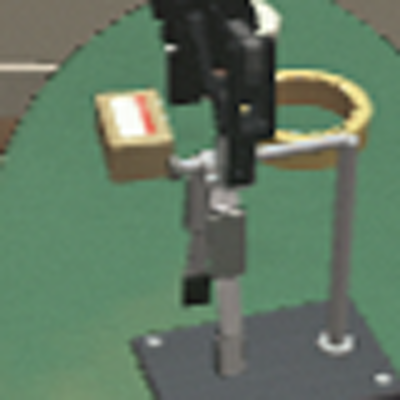

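```bash
python3 - <<'E'
from st import *
o=show();P=o['position'];M=R.from_rotvec(o['eef_rot']).as_matrix();y=M[:,1]*np.sign(M[1,1])
for d in(.0425,.057):
    q=P-y*d+[0,0,.013];print('finger tip',((proj('side',q)[0]-[246,162])*5).round())
q=np.array([.5251,.2388,.130]);print('plate ctr',((proj('side',q-y*.0255-[0,0,.005])[0]-[246,162])*5).round())
E
```

```text
t 1.92 pos [0.5212 0.2408 0.1688] yaw(y-axis, mod180) 17.68 z [-0.005 -0.002 -1.   ] F [0.15 0.21 1.52] w 0.9995 q [-0.65  0.27  0.16  1.69 -0.05  1.2   1.4 ]
finger tip [230. 175.]
finger tip [238. 190.]
plate ctr [225. 243.]
```

Emit:
send_rows([
  {"rx": 0,"ry": 0,"rz": 0,"tx": 0,"ty": 0,"tz": -15,"jaw": 0},
  {"rx": 0,"ry": 0,"rz": 0,"tx": 0,"ty": 0,"tz": -30,"jaw": 0},
  {"rx": 0,"ry": 0,"rz": 0,"tx": 0,"ty": 0,"tz": -45,"jaw": 0},
  {"rx": 0,"ry": 0,"rz": 0,"tx": 0,"ty": 0,"tz": -58,"jaw": 0},
  {"rx": 0,"ry": 0,"rz": 0,"tx": 0,"ty": 0,"tz": -58,"jaw": 0},
  {"rx": 0,"ry": 0,"rz": 0,"tx": 0,"ty": 0,"tz": -58,"jaw": 0},
  {"rx": 0,"ry": 0,"rz": 0,"tx": 0,"ty": 0,"tz": -58,"jaw": 0},
  {"rx": 0,"ry": 0,"rz": 0,"tx": 0,"ty": 0,"tz": -58,"jaw": 0},
])

```text
t: 2.58
position: [0.5247, 0.2404, 0.1152]
eef_rot: [-0.478, 3.103, 0.002]
force: [0.4, -0.5, 0.9]
grip_width: 1.001
```

```bash
python3 look.py c side 0.0
```

```text
t 2.58 pos [0.5247 0.2404 0.1152] yaw(y-axis, mod180) 17.51 z [ 0.002  0.001 -1.   ] F [ 0.45 -0.49  0.88] w 1.0009 q [-0.64  0.32  0.16  1.74 -0.06  1.09  1.41]
side crop origin 248 167 x5
```

View pics/look_c.png

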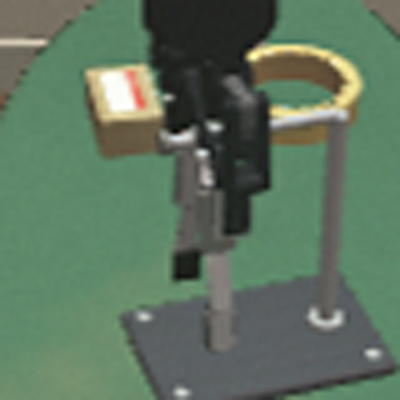

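Emit:
send_rows([
  {"rx": 0,"ry": 0,"rz": 0,"tx": -2,"ty": -1,"tz": -1,"jaw": 80},
  {"rx": 0,"ry": 0,"rz": 0,"tx": -2,"ty": -1,"tz": -1,"jaw": 80},
  {"rx": 0,"ry": 0,"rz": 0,"tx": -2,"ty": -1,"tz": -1,"jaw": 80},
  {"rx": 0,"ry": 0,"rz": 0,"tx": -2,"ty": -1,"tz": -1,"jaw": 80},
  {"rx": 0,"ry": 0,"rz": 0,"tx": -2,"ty": -1,"tz": -1,"jaw": 80},
  {"rx": 0,"ry": 0,"rz": 0,"tx": -2,"ty": -1,"tz": -1,"jaw": 80},
], force=25)

```text
t: 3.13
position: [0.522, 0.2385, 0.1123]
eef_rot: [0.478, -3.105, -0.0]
force: [0.5, -0.2, 0.2]
grip_width: 0.685
```

```bash
python3 look.py d side 0.0
```

```text
t 3.13 pos [0.522  0.2385 0.1123] yaw(y-axis, mod180) 17.49 z [-0.  0. -1.] F [ 0.55 -0.21  0.22] w 0.6847 q [-0.64  0.31  0.16  1.75 -0.06  1.08  1.41]
side crop origin 247 169 x5
```

View pics/look_d.png

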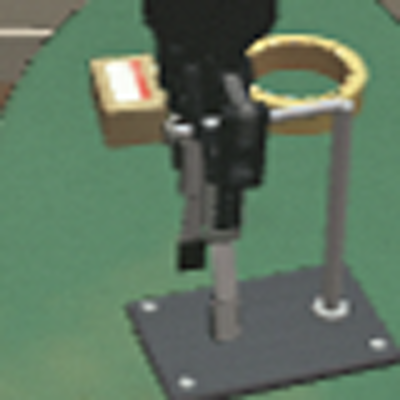

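Emit:
send_rows([
  {"rx": 0,"ry": 0,"rz": 0,"tx": 0,"ty": 0,"tz": 0,"jaw": 100},
  {"rx": 0,"ry": 0,"rz": 0,"tx": 0,"ty": 0,"tz": 0,"jaw": 105},
  {"rx": 0,"ry": 0,"rz": 0,"tx": 0,"ty": 0,"tz": 0,"jaw": 110},
  {"rx": 0,"ry": 0,"rz": 0,"tx": 0,"ty": 0,"tz": 0,"jaw": 113},
  {"rx": 0,"ry": 0,"rz": 0,"tx": 0,"ty": 0,"tz": 0,"jaw": 113},
  {"rx": 0,"ry": 0,"rz": 0,"tx": 0,"ty": 0,"tz": 0,"jaw": 113},
])

```text
t: 3.68
position: [0.5219, 0.2385, 0.1123]
eef_rot: [0.477, -3.105, -0.0]
force: [-0.2, 0.2, -1.3]
grip_width: 0.552
```

```bash
python3 look.py e side 0.0
```

```text
t 3.68 pos [0.5219 0.2385 0.1123] yaw(y-axis, mod180) 17.49 z [-0.  0. -1.] F [-0.22  0.17 -1.32] w 0.5524 q [-0.64  0.31  0.16  1.75 -0.06  1.08  1.41]
side crop origin 247 169 x5
```

View pics/look_e.png

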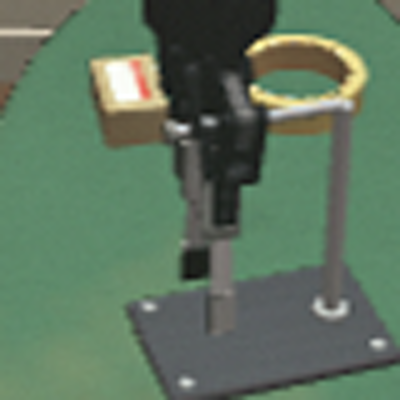

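Emit:
send_rows([
  {"rx": 0,"ry": 0,"rz": 0,"tx": 0,"ty": 0,"tz": 5,"jaw": 113},
  {"rx": 0,"ry": 0,"rz": 0,"tx": 0,"ty": 0,"tz": 10,"jaw": 113},
  {"rx": 0,"ry": 0,"rz": 0,"tx": 0,"ty": 0,"tz": 15,"jaw": 113},
  {"rx": 0,"ry": 0,"rz": 0,"tx": 0,"ty": 0,"tz": 20,"jaw": 113},
  {"rx": 0,"ry": 0,"rz": 0,"tx": 0,"ty": 0,"tz": 25,"jaw": 113},
  {"rx": 0,"ry": 0,"rz": 0,"tx": 0,"ty": 0,"tz": 25,"jaw": 113},
  {"rx": 0,"ry": 0,"rz": 0,"tx": 0,"ty": 0,"tz": 25,"jaw": 113},
])

```text
t: 4.32
position: [0.5222, 0.2387, 0.1378]
eef_rot: [-0.477, 3.104, 0.001]
force: [0.0, -1.1, -0.7]
grip_width: 0.559
```

```bash
python3 look.py f side 0.02
```

```text
t 4.32 pos [0.5222 0.2387 0.1378] yaw(y-axis, mod180) 17.49 z [ 0.001  0.001 -1.   ] F [ 0.01 -1.14 -0.68] w 0.5588 q [-0.65  0.29  0.16  1.73 -0.05  1.13  1.41]
side crop origin 247 167 x5
```

View pics/look_f.png

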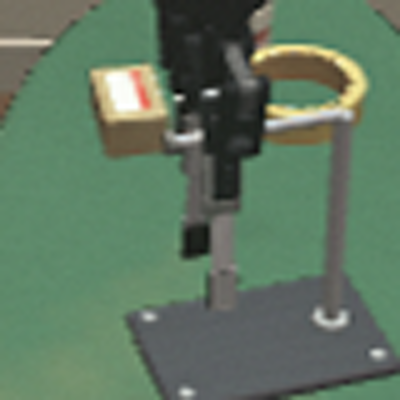

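Emit:
send_rows([
  {"rx": 0,"ry": 0,"rz": 0,"tx": -10,"ty": -3,"tz": 1,"jaw": 113},
  {"rx": 0,"ry": 0,"rz": 0,"tx": -24,"ty": -7.5,"tz": 1,"jaw": 113},
  {"rx": 0,"ry": 0,"rz": 0,"tx": -38,"ty": -12,"tz": 1,"jaw": 113},
  {"rx": 0,"ry": 0,"rz": 0,"tx": -52,"ty": -16.4,"tz": 1,"jaw": 113},
  {"rx": 0,"ry": 0,"rz": 0,"tx": -66,"ty": -21,"tz": 1,"jaw": 113},
  {"rx": 0,"ry": 0,"rz": 0,"tx": -86,"ty": -27,"tz": 1,"jaw": 113},
  {"rx": 0,"ry": 0,"rz": 0,"tx": -86,"ty": -27,"tz": 1,"jaw": 113},
  {"rx": 0,"ry": 0,"rz": 0,"tx": -86,"ty": -27,"tz": 1,"jaw": 113},
])

```text
t: 5.03
position: [0.4355, 0.2114, 0.1383]
eef_rot: [0.478, -3.105, -0.0]
force: [0.4, -0.7, 0.3]
grip_width: 0.559
```

```bash
python3 look.py g side,top 0.02
```

```text
t 5.03 pos [0.4355 0.2114 0.1383] yaw(y-axis, mod180) 17.51 z [-0.  0. -1.] F [ 0.42 -0.71  0.35] w 0.5588 q [-0.68  0.1   0.14  1.95 -0.02  1.1   1.34]
side crop origin 217 172 x5
top crop origin 228 193 x5
```

View pics/look_g.png

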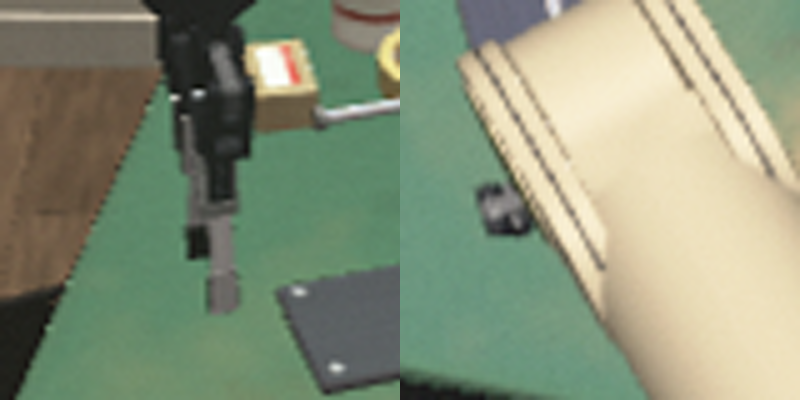

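Emit:
send_rows([
  {"rx": 0,"ry": 0,"rz": 0,"tx": 0,"ty": 0,"tz": 30,"jaw": 113},
  {"rx": 0,"ry": 0,"rz": -4,"tx": 5,"ty": -10,"tz": 62,"jaw": 113},
  {"rx": 0,"ry": 0,"rz": -8,"tx": 15,"ty": -40,"tz": 72,"jaw": 113},
  {"rx": 0,"ry": 0,"rz": -12,"tx": 25,"ty": -70,"tz": 72,"jaw": 113},
  {"rx": 0,"ry": 0,"rz": -16,"tx": 37,"ty": -102,"tz": 72,"jaw": 113},
  {"rx": 0,"ry": 0,"rz": -20,"tx": 49,"ty": -135,"tz": 72,"jaw": 113},
  {"rx": 0,"ry": 0,"rz": -22,"tx": 60,"ty": -170,"tz": 72,"jaw": 113},
])

```text
t: 5.72
position: [0.4971, 0.0402, 0.2105]
eef_rot: [0.129, 3.138, -0.0]
force: [1.0, 0.7, -0.1]
grip_width: 0.559
```

Emit:
send_rows([
  {"rx": 0,"ry": 0,"rz": -4,"tx": 12,"ty": -35,"tz": 0,"jaw": 113},
  {"rx": 0,"ry": 0,"rz": -8,"tx": 24,"ty": -70,"tz": 0,"jaw": 113},
  {"rx": 0,"ry": 0,"rz": -8.1,"tx": 36,"ty": -105,"tz": 0,"jaw": 113},
  {"rx": 0,"ry": 0,"rz": -8.1,"tx": 46,"ty": -135,"tz": 0,"jaw": 113},
  {"rx": 0,"ry": 0,"rz": -8.1,"tx": 54,"ty": -160,"tz": 0,"jaw": 113},
  {"rx": 0,"ry": 0,"rz": -8.1,"tx": 54,"ty": -167,"tz": 0,"jaw": 113},
  {"rx": 0,"ry": 0,"rz": -8.1,"tx": 54,"ty": -167,"tz": 0,"jaw": 113},
  {"rx": 0,"ry": 0,"rz": -8.1,"tx": 54,"ty": -167,"tz": 0,"jaw": 113},
])

```text
t: 6.38
position: [0.5501, -0.125, 0.21]
eef_rot: [-0.345, -3.122, -0.0]
force: [0.2, 1.0, -0.4]
grip_width: 0.555
```

```bash
python3 look.py h side,top 0.07
```

```text
t 6.38 pos [ 0.5501 -0.125   0.21  ] yaw(y-axis, mod180) -12.63 z [-0.001  0.    -1.   ] F [ 0.19  1.02 -0.35] w 0.555 q [-0.28  0.22  0.49  1.68 -0.11  1.27  1.58]
side crop origin 261 256 x5
top crop origin 351 154 x5
```

View pics/look_h.png

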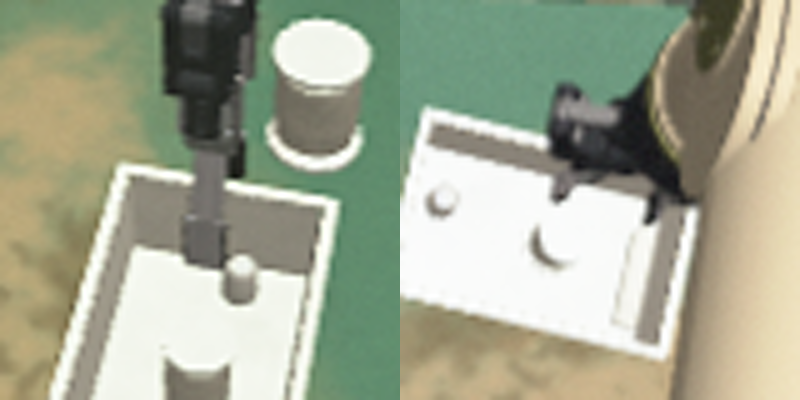

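```bash
python3 - <<'E'
from h import *
crop('pics/side_h.png','pics/i1.png',285,270,40,50,12)
crop('pics/top_h.png','pics/i2.png',372,170,40,40,12)
a=cv2.imread('pics/i1.png');b=cv2.imread('pics/i2.png');b=cv2.copyMakeBorder(b,0,600-480,0,0,cv2.BORDER_CONSTANT)
k=np.hstack([a[:600],b]);k=k[:600,:800] if 0 else k
cv2.imwrite('pics/i.png',cv2.resize(k,None,fx=.8,fy=.8) if k.shape[1]>1000 else k[:,:]);print(k.shape)
E
```

```text
(600, 960, 3)
```

View pics/i1.png

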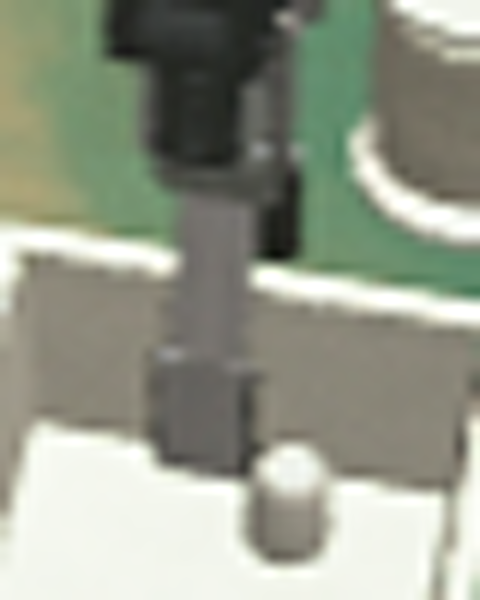

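View pics/i2.png

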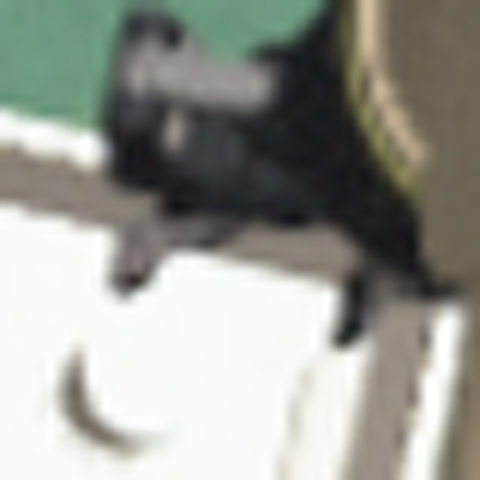

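```bash
python3 - <<'E'
from h import *; from fit import un,tf
yaw=np.radians(-12.63)
S=un([(158,462),(248,475),(160,352),(256,362)],285,270,12); T=un([(127,288),(348,341)],372,170,12)
def f(p,full=0):
    x,y,z,a,h=p
    g=lambda L:np.array(tf([x,y,yaw],np.array(L)))+[0,0,z]
    e=proj('side',g([[-.009,-a,-.092],[.009,-a,-.092],[-.009,-a,-.092+h],[.009,-a,-.092+h]]))-S
    t=proj('top',g([[-.008,a,-.092],[-.008,-a,-.092]]))-T
    return np.r_[e.ravel(),t.ravel()]
r=least_squares(f,[.55,-.125,.228,.03,.024]);print(r.x.round(4),r.fun.round(2))
E
```

```text
[ 0.5548 -0.1273  0.2257  0.0263  0.0293] [-0.27 -0.25  0.45  0.14 -0.01 -0.31  0.36  0.33 -0.07  0.27  0.1   0.43]
```

Emit:
send_rows([
  {"rx": 0,"ry": 0,"rz": 0,"tx": -4.5,"ty": 1,"tz": -15,"jaw": 110},
  {"rx": 0,"ry": 0,"rz": 0,"tx": -4.5,"ty": 1,"tz": -35,"jaw": 110},
  {"rx": 0,"ry": 0,"rz": 0,"tx": -4.5,"ty": 1,"tz": -55,"jaw": 110},
  {"rx": 0,"ry": 0,"rz": 0,"tx": -4.5,"ty": 1,"tz": -72,"jaw": 110},
  {"rx": 0,"ry": 0,"rz": 0,"tx": -4.5,"ty": 1,"tz": -72,"jaw": 110},
  {"rx": 0,"ry": 0,"rz": 0,"tx": -4.5,"ty": 1,"tz": -72,"jaw": 110},
  {"rx": 0,"ry": 0,"rz": 0,"tx": -4.5,"ty": 1,"tz": -72,"jaw": 110},
])

```text
t: 7.07
position: [0.5461, -0.1238, 0.1396]
eef_rot: [0.343, 3.121, 0.001]
force: [-0.0, -0.3, -0.5]
grip_width: 0.566
```

```bash
python3 look.py j side,top 0.07;python3 - <<'E'
from h import *
crop('pics/side_j.png','pics/j1.png',280,290,45,60,10)
crop('pics/top_j.png','pics/j2.png',362,180,45,45,12)
E
```

```text
t 7.07 pos [ 0.5461 -0.1238  0.1396] yaw(y-axis, mod180) -12.55 z [ 0.001  0.    -1.   ] F [-0.02 -0.34 -0.52] w 0.5665 q [-0.27  0.27  0.48  1.78 -0.14  1.13  1.61]
side crop origin 258 277 x5
top crop origin 345 160 x5
```

View pics/j1.png

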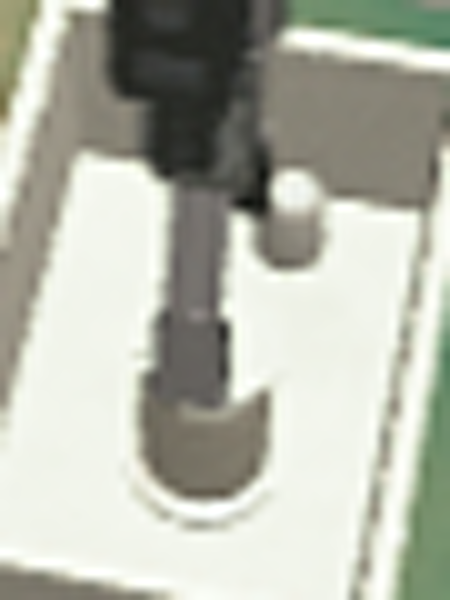

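View pics/j2.png

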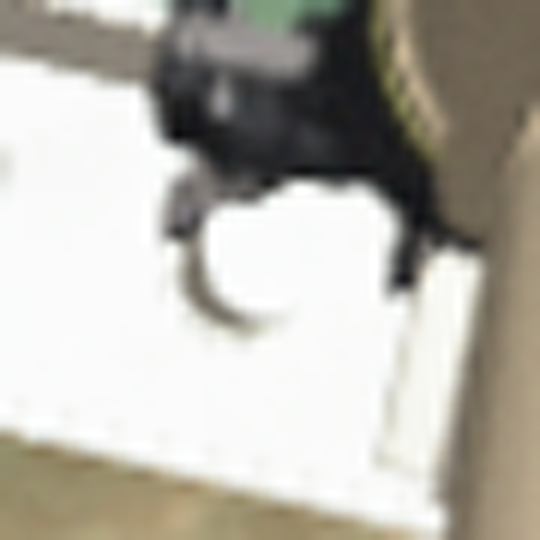

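```bash
python3 - <<'E'
from h import *; from fit import un,tf
yaw=np.radians(-12.6)
S=un([(158,392),(228,405),(160,315),(232,322)],280,290,10); T=un([(180,236),(402,288)],362,180,12)
def f(p):
    x,y,z,a,h=p
    g=lambda L:np.array(tf([x,y,yaw],np.array(L)))+[0,0,z]
    e=proj('side',g([[-.009,-a,-.092],[.009,-a,-.092],[-.009,-a,-.092+h],[.009,-a,-.092+h]]))-S
    t=proj('top',g([[-.008,a,-.092],[-.008,-a,-.092]]))-T
    return np.r_[e.ravel(),t.ravel()]
r=least_squares(f,[.55,-.125,.15,.03,.024]);print(r.x.round(4),r.fun.round(2))
x,y,z,a,h=r.x
k=cv2.imread('pics/j2.png');k1=cv2.imread('pics/j1.png');t=np.linspace(0,6.283,90)
for zz,rr in((.049,.018),(.009,.016),(.003,.018)):
    c=np.c_[.5503+rr*np.cos(t),-.1263+rr*np.sin(t),0*t+zz]
    cv2.polylines(k,[((proj('top',c)-[362,180]+.5)*12).astype(int)],1,(0,0,255),1)
    cv2.polylines(k1,[((proj('side',c)-[280,290]+.5)*10).astype(int)],1,(0,0,255),1)
for sg in(1,-1):
    L=[[u,sg*v,-.092] for u,v in((-.009,a-.0),(.009,a),(.009,a-.006),(-.009,a-.006),(-.009,a))]
    P=tf([x,y,yaw],np.array(L))+[0,0,z]
    cv2.polylines(k,[((proj('top',P)-[362,180]+.5)*12).astype(int)],1,(255,0,0),1)
    cv2.polylines(k1,[((proj('side',P)-[280,290]+.5)*10).astype(int)],1,(255,0,0),1)
cv2.imwrite('pics/jo.png',cv2.resize(np.hstack([k,k1[:540]]),None,fx=.8,fy=.8))
E
```

```text
[ 0.5514 -0.1274  0.1566  0.0274  0.0277] [-0.45 -0.11  0.41  0.07 -0.31 -0.38  0.49  0.4   0.   -0.01 -0.01  0.21]
```

View pics/jo.png

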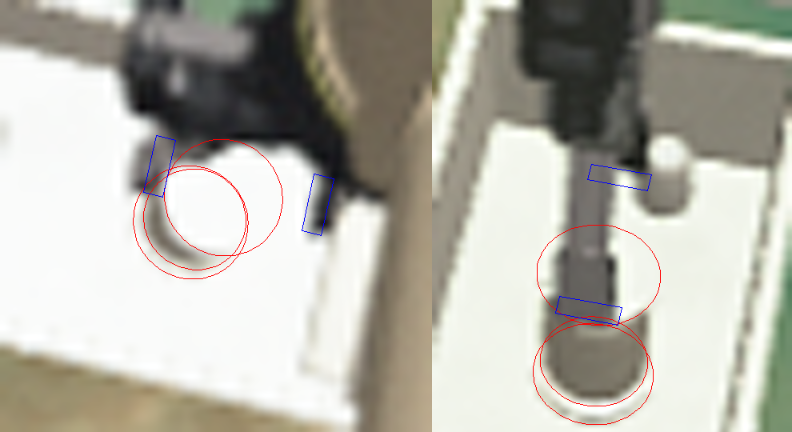

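Emit:
send_rows([
  {"rx": 0,"ry": 0,"rz": 0,"tx": -1,"ty": 1.5,"tz": -6,"jaw": 110},
  {"rx": 0,"ry": 0,"rz": 0,"tx": -1,"ty": 1.5,"tz": -12,"jaw": 110},
  {"rx": 0,"ry": 0,"rz": 0,"tx": -1,"ty": 1.5,"tz": -18,"jaw": 110},
  {"rx": 0,"ry": 0,"rz": 0,"tx": -1,"ty": 1.5,"tz": -24,"jaw": 110},
  {"rx": 0,"ry": 0,"rz": 0,"tx": -1,"ty": 1.5,"tz": -24,"jaw": 110},
  {"rx": 0,"ry": 0,"rz": 0,"tx": -1,"ty": 1.5,"tz": -24,"jaw": 110},
])

```text
t: 7.67
position: [0.5441, -0.123, 0.1138]
eef_rot: [-0.345, -3.121, 0.0]
force: [-0.2, 0.4, -0.3]
grip_width: 0.572
```

```bash
python3 look.py k side,top 0.07;python3 - <<'E'
from h import *
crop('pics/side_k.png','pics/k1.png',280,290,40,54,10)
crop('pics/top_k.png','pics/k2.png',362,180,40,54,10)
cv2.imwrite('pics/k.png',np.hstack([cv2.imread('pics/k1.png'),cv2.imread('pics/k2.png')]))
E
```

```text
t 7.67 pos [ 0.5441 -0.123   0.1138] yaw(y-axis, mod180) -12.63 z [-0.001  0.    -1.   ] F [-0.21  0.36 -0.26] w 0.5716 q [-0.26  0.3   0.47  1.8  -0.15  1.08  1.61]
side crop origin 257 284 x5
top crop origin 343 162 x5
```

View pics/k.png

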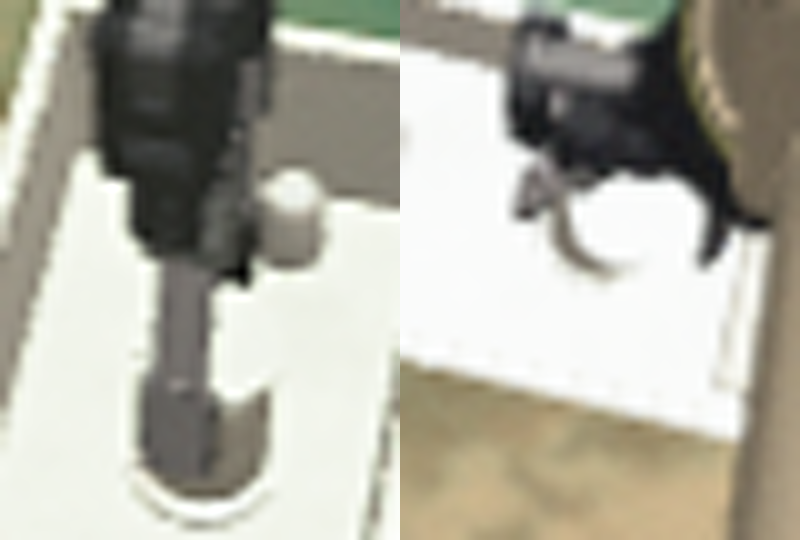

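Emit:
send_rows([
  {"rx": 0,"ry": 0,"rz": 0,"tx": 0,"ty": 0,"tz": -6,"jaw": 110},
  {"rx": 0,"ry": 0,"rz": 0,"tx": 0,"ty": 0,"tz": -12,"jaw": 110},
  {"rx": 0,"ry": 0,"rz": 0,"tx": 0,"ty": 0,"tz": -18,"jaw": 110},
  {"rx": 0,"ry": 0,"rz": 0,"tx": 0,"ty": 0,"tz": -24,"jaw": 110},
  {"rx": 0,"ry": 0,"rz": 0,"tx": 0,"ty": 0,"tz": -24,"jaw": 110},
  {"rx": 0,"ry": 0,"rz": 0,"tx": 0,"ty": 0,"tz": -24,"jaw": 110},
])

```text
t: 8.27
position: [0.5441, -0.123, 0.0898]
eef_rot: [-0.345, -3.122, 0.0]
force: [0.2, -0.1, -0.8]
grip_width: 0.57
```

```bash
python3 look.py l side,top 0.07;python3 - <<'E'
from h import *
crop('pics/side_l.png','pics/k1.png',280,290,40,54,10)
crop('pics/top_l.png','pics/k2.png',362,180,40,54,10)
cv2.imwrite('pics/l.png',np.hstack([cv2.imread('pics/k1.png'),cv2.imread('pics/k2.png')]))
E
```

```text
t 8.27 pos [ 0.5441 -0.123   0.0898] yaw(y-axis, mod180) -12.61 z [-0.001  0.    -1.   ] F [ 0.17 -0.06 -0.77] w 0.5699 q [-0.25  0.33  0.46  1.82 -0.17  1.03  1.63]
side crop origin 257 290 x5
top crop origin 341 163 x5
```

View pics/l.png

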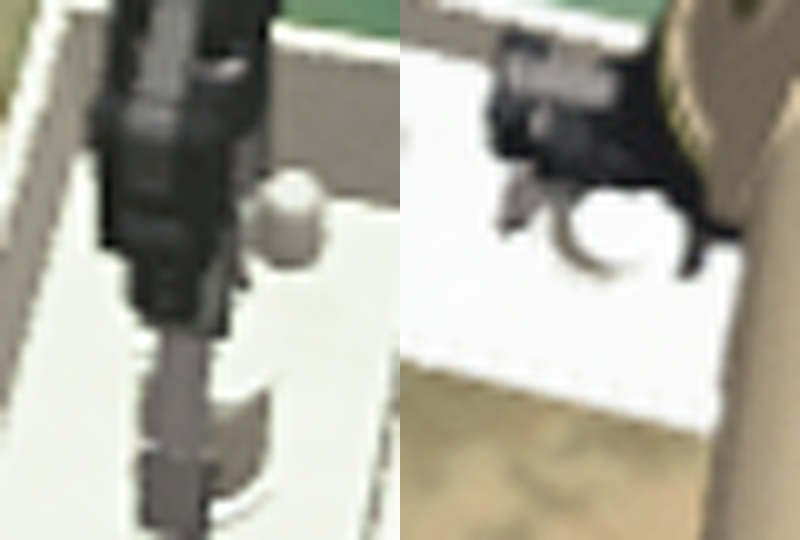

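Emit:
send_rows([
  {"rx": 0,"ry": 0,"rz": 0,"tx": 0,"ty": 0,"tz": 0,"jaw": 116},
  {"rx": 0,"ry": 0,"rz": 0,"tx": 0,"ty": 0,"tz": 0,"jaw": 121},
  {"rx": 0,"ry": 0,"rz": 0,"tx": 0,"ty": 0,"tz": 0,"jaw": 126},
  {"rx": 0,"ry": 0,"rz": 0,"tx": 0,"ty": 0,"tz": 0,"jaw": 131},
  {"rx": 0,"ry": 0,"rz": 0,"tx": 0,"ty": 0,"tz": 0,"jaw": 135},
  {"rx": 0,"ry": 0,"rz": 0,"tx": 0,"ty": 0,"tz": 0,"jaw": 140},
  {"rx": 0,"ry": 0,"rz": 0,"tx": 0,"ty": 0,"tz": 0,"jaw": 140},
  {"rx": 0,"ry": 0,"rz": 0,"tx": 0,"ty": 0,"tz": 0,"jaw": 140},
], force=30)

```text
t: 9.03
position: [0.5446, -0.123, 0.0905]
eef_rot: [0.345, 3.122, 0.0]
force: [-0.6, 0.0, 1.6]
grip_width: 0.485
```

```bash
python3 look.py m side,top 0.07;python3 - <<'E'
from h import *
crop('pics/side_m.png','pics/k1.png',280,300,40,54,10)
crop('pics/top_m.png','pics/k2.png',362,180,40,54,10)
cv2.imwrite('pics/m.png',np.hstack([cv2.imread('pics/k1.png'),cv2.imread('pics/k2.png')]))
E
```

```text
t 9.03 pos [ 0.5446 -0.123   0.0905] yaw(y-axis, mod180) -12.61 z [ 0.  0. -1.] F [-0.58  0.05  1.64] w 0.4851 q [-0.25  0.33  0.46  1.82 -0.17  1.03  1.63]
side crop origin 257 290 x5
top crop origin 341 163 x5
```

View pics/m.png

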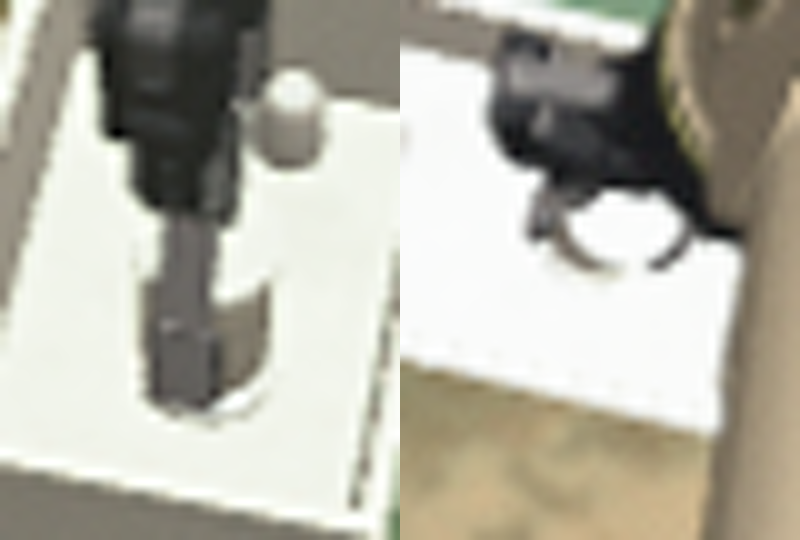

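Emit:
send_rows([
  {"rx": 0,"ry": 0,"rz": 0,"tx": 0,"ty": 0,"tz": 4,"jaw": 140},
  {"rx": 0,"ry": 0,"rz": 0,"tx": 0,"ty": 0,"tz": 10,"jaw": 140},
  {"rx": 0,"ry": 0,"rz": 0,"tx": 0,"ty": 0,"tz": 20,"jaw": 140},
  {"rx": 0,"ry": 0,"rz": 0,"tx": 0,"ty": 0,"tz": 30,"jaw": 140},
  {"rx": 0,"ry": 0,"rz": 0,"tx": 0,"ty": 0,"tz": 40,"jaw": 140},
  {"rx": 0,"ry": 0,"rz": 0,"tx": 0,"ty": 0,"tz": 40,"jaw": 140},
])

```text
t: 9.63
position: [0.5458, -0.1233, 0.1332]
eef_rot: [0.345, 3.119, 0.001]
force: [0.7, -1.6, -1.2]
grip_width: 0.48
```

```bash
python3 look.py n side,top 0.07
```

```text
t 9.63 pos [ 0.5458 -0.1233  0.1332] yaw(y-axis, mod180) -12.62 z [ 0.004 -0.    -1.   ] F [ 0.7  -1.62 -1.18] w 0.4803 q [-0.27  0.28  0.48  1.79 -0.14  1.11  1.61]
side crop origin 258 278 x5
top crop origin 344 160 x5
```

View pics/look_n.png

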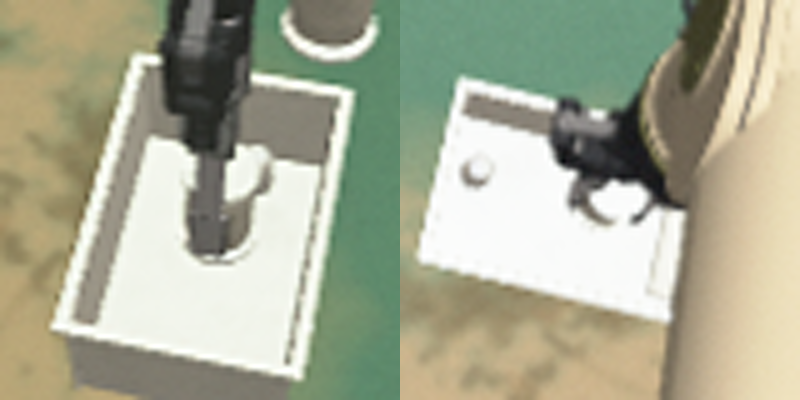

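Emit:
send_rows([
  {"rx": 0,"ry": 0,"rz": 0,"tx": 0,"ty": 0,"tz": 12,"jaw": 140},
  {"rx": 0,"ry": 0,"rz": 0,"tx": 0,"ty": 0,"tz": 28,"jaw": 140},
  {"rx": 0,"ry": 0,"rz": 0,"tx": 0,"ty": 0,"tz": 45,"jaw": 140},
  {"rx": 0,"ry": 0,"rz": 0,"tx": 0,"ty": 0,"tz": 62,"jaw": 140},
  {"rx": 0,"ry": 0,"rz": 0,"tx": 0,"ty": 0,"tz": 79,"jaw": 140},
  {"rx": 0,"ry": 0,"rz": 0,"tx": 0,"ty": 0,"tz": 95,"jaw": 140},
  {"rx": 0,"ry": 0,"rz": 0,"tx": 0,"ty": 0,"tz": 103,"jaw": 140},
  {"rx": 0,"ry": 0,"rz": 0,"tx": 0,"ty": 0,"tz": 106,"jaw": 140},
])

```text
t: 10.4
position: [0.5449, -0.1231, 0.2379]
eef_rot: [0.345, 3.121, 0.0]
force: [0.0, -0.9, -1.8]
grip_width: 0.486
```

Emit:
send_rows([
  {"rx": 0,"ry": 0,"rz": 0,"tx": 0,"ty": 0,"tz": 0,"jaw": 140},
  {"rx": 0,"ry": 0,"rz": 0,"tx": 0,"ty": 0,"tz": 0,"jaw": 140},
  {"rx": 0,"ry": 0,"rz": 0,"tx": 0,"ty": 0,"tz": 0,"jaw": 140},
  {"rx": 0,"ry": 0,"rz": 0,"tx": 0,"ty": 0,"tz": 0,"jaw": 140},
  {"rx": 0,"ry": 0,"rz": 0,"tx": 0,"ty": 0,"tz": 0,"jaw": 140},
  {"rx": 0,"ry": 0,"rz": 0,"tx": 0,"ty": 0,"tz": 0,"jaw": 140},
  {"rx": 0,"ry": 0,"rz": 0,"tx": 0,"ty": 0,"tz": 0,"jaw": 140},
  {"rx": 0,"ry": 0,"rz": 0,"tx": 0,"ty": 0,"tz": 0,"jaw": 140},
])

```text
t: 11.07
position: [0.5444, -0.123, 0.2362]
eef_rot: [-0.345, -3.122, -0.0]
force: [-0.3, 0.0, -1.1]
grip_width: 0.487
```

```bash
python3 look.py o side,top 0.07
```

```text
t 11.07 pos [ 0.5444 -0.123   0.2362] yaw(y-axis, mod180) -12.61 z [-0.  0. -1.] F [-0.33  0.03 -1.06] w 0.4874 q [-0.29  0.19  0.49  1.66 -0.09  1.32  1.57]
side crop origin 259 247 x5
top crop origin 353 154 x5
```

View pics/look_o.png

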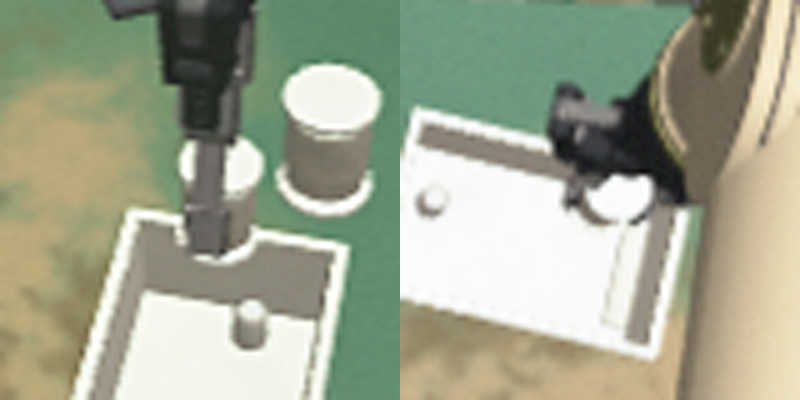

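View pics/side_o.png

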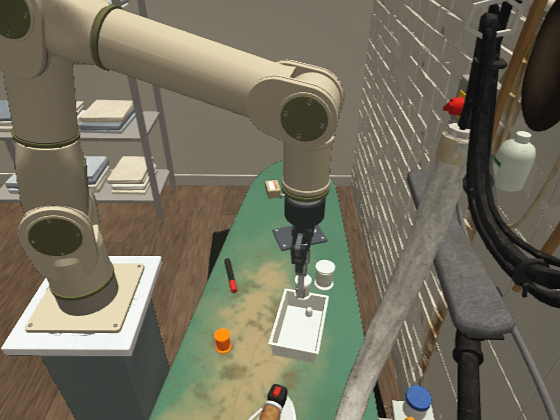

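```bash
python3 - <<'E'
from st import *
o=show()
t=np.linspace(0,6.283,90)
for z in(.10,.14,.149,.16):
    c=np.c_[.5503+.018*np.cos(t),-.1263+.018*np.sin(t),0*t+z];p=proj('side',c);print(z,p[:,1].max().round(1),p[:,0].mean().round(1))
print(np.abs(o['dq']).max());env.hand_in()
E
```

```text
t 11.17 pos [ 0.5444 -0.123   0.2363] yaw(y-axis, mod180) -12.61 z [-0.  0. -1.] F [-0.45  0.19 -1.13] w 0.4866 q [-0.29  0.19  0.49  1.66 -0.09  1.32  1.57]
0.1 315.6 301.2
0.14 303.5 301.9
0.149 300.6 302.0
0.16 297.1 302.2
0.0023473462036658808
the job is handed in; nothing more can be done
```

I took the tongs off the peg (lifted about 25 mm, then drawn back 90 mm) and used them to pick the small white reel out of the tray. I left the orange reel and the larger white one alone. I handed the job in at about 11.2 s of the 48 s allowed.

- **Reel:** at the end it hangs between the jaws. Its underside is about 15 cm above the board, from both the arm's lift distance and the side camera picture (row 298.6 seen, 300.6 predicted for 14.9 cm).
- **Grip:** the gripper held steady at 0.487 of full opening. The measured load of about 1.1 N fits the tongs plus the reel, and the arm was standing still.
- **Other things:** the thimble and the other reels show no movement in the last pictures. The arm hides part of the view of the stand and the left of the board, so I could not check everything there.
- **Disagreement:** the tongs sit about 5 mm off the gripper's centre line along their own x axis. I corrected for this using the camera before lowering them.

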